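Snap the lifting handle onto the analyser's hatch eye

ROBOT

A 6-joint arm with a two-finger parallel gripper is mounted at the origin on the work surface. World frame = base frame: x ahead of the robot, y to its left, z up, the work surface at z = 0. Lengths are in mm, angles in rad, forces in N, time in s.
With the tool pointing down it reaches from about 350 to 975 mm from the base axis. Payload 7.1 kg.
Tool frame: the origin (TCP) lies on the front face of the gripper's body, between the roots of the fingers; the fingertips stand 80 mm ahead of it and the grasp point (between the pads) lies 61 mm ahead of it; z points along the fingers, y is the line along which they close (so a half turn about z gives the same grasp; the last joint's range is limited). The gripper opens to 88 mm and grips with 3 to 60 N. Pads are 20 mm wide; open, the fingers measure 115 mm over their backs; the gripper's body (75 mm by 178 mm) begins 61 mm behind the grasp point.
Start: joints at [1.271, 0.423, 1.63, -0, 1.089, -0.019], TCP at [173.171, 600.514, 302.675] pointing down, gripper open.
Joint ranges: [-3, 3], [-0.9, 2.11], [0.09, 2.58], [-1.31, 4.45], [0.11, 2.69], [-2.54, 2.54]. Speed limits (rad/s): [2.39, 2.39, 3.01, 3.14, 3.14, 3.14].

INTERFACE

Orientations are given as a rotation vector (axis times angle).
In Python, from workcell import readout, vision, close_job gives the robot as it stands.
- The arm moves only by the tool servo_tool, never from a script. Its argument "plan" is a list that holds one entry, the list of rows, each a list of 7 numbers: the gripper command: -1 is fully open, 1 is shut, values between are in proportion, then the shift along the world's x, y, z in units of 40 mm (1.0 is 40 mm), then the turn, a rotation vector about the world's x, y, z in units of 5 degrees (1.0 is 5 degrees). A call has 1 to 5 rows; each row shifts and turns the commanded pose from where the row before left it; what a row does not reach is not made up. A row lasts 1/12 s, in which the tool goes at most 41.7 mm and 7.16 degrees, less where a joint would pass 70% of its speed; a pose out of reach is approached as far as the arm can. A call is refused whole if a number of a shift passes 1 or a number of a turn 1, either way. A call with a gripper value outside its range is refused whole. The fingers move at their own pace and stop on an object; the grip force is fixed at half the most. Time passes only in rows, so rows that do not move let the fingers close. It gives the time, the measured TCP pose, the force, the opening and the grip force at its end, in the units of the state.
- readout.get_obs(): the state, without advancing time (a new reading comes with each control period).
- vision.get_image(name): name is "scene" or "top" or "wrist"; returns the picture (480x640x3 uint8, red, green, blue); there is no depth.
- vision.camera_params(name): a dict with "fx", "fy", "cx", "cy" (pixels), "rvec" (rotation vector, rad) and "tvec" (3), from world to camera coordinates, as OpenCV has them; the wrist camera has in their place "hand_eye" (4x4, takes a point from camera to tool coordinates, whose origin is the TCP and whose axes are the flange's). Camera axes: x right, y down, z forward; pixel columns grow to the right and rows downward; lengths in mm; the calibration is good to about 2 mm. A picture is of the moment at which its call begins: read the wrist's pose just before it. camera_params takes no time and is no camera call.
- close_job(): hands the job in; it is judged then, once.
The state is a dict: "t": time; "qpos": joint angles; "qvel": joint speeds; "joint_torque": joint torques, N m; "ee_pos": TCP position; "orientation": TCP orientation; "ft_force": force on the tool from outside, world axes, zero at the start; "moment": the same for the moment, N m; "width": finger opening in mm; "grasp_force": force on a finger pad.
Only numpy, scipy, OpenCV 4.12 (cv2) and the standard library are available. Lean on these libraries where they do the work, as an engineer would, in place of code of your own. Each camera call takes 0.05 s, during which the arm holds its last target. There are 200 camera calls.

TASK

Get the bench analyser's sloping hatch ready for lifting: first move the tall brown bottle that stands in front of the hatch into the square steel spill tray, setting it down gently and upright, well inside the rim. Then take the lifting handle from its white stand and push its spring-gate hook squarely onto the steel eye on the sloping hatch until the gate snaps shut behind the eye's bar, and let go so that it hangs there. Leave the other things on the bench where they are.

Things in the scene. Friction and masses are not known exactly. Their poses are not given: they have to be found in the camera images.
- bottle: Brown glass solvent bottle, loose, about 0.35 kg, standing upright on the bench in front of the foot of the analyser's slope, in the way of the approach to the eye. Body 68 mm diameter up to height 150, neck 30 mm diameter, black cap 38 mm diameter from height 192 to 225 mm (top). Origin: centre of the underside; z up.
- tray: Fixed square steel spill tray, 150 x 150 mm outside, 18 mm high, 5 mm walls and floor. Origin: centre of the underside; x and y along its sides. The bottle must end with its axis within 40 mm of the tray's centre along each side. Tray and hook stand may have changed places.
- stand: Fixed white stand: a 100 x 75 x 6 mm foot with an upright pocket 64 x 30 mm outside, 45 mm high, 6 mm walls, floor 6 mm above the bench; the lifting handle stands in it mouth down with 3 mm of play. Origin: centre of the underside, x along the pocket's length.
- hook: Lifting handle with spring-gate hook, loose, 0.12 kg, 128 mm long, upright in the stand. Origin: middle of the hook's mouth end (bottom); z runs from there up the handle, x across the two prongs, y through the thickness. Flat steel prongs, 46 mm wide overall, 10 mm thick, 30 mm apart inside (27 at the nose), run from z = 0 to the crown's underside at z = 52. It works either way round (x reversed).
- hook_grip (a point): Point on the axis of the handle's grey grip, 102 mm from the mouth end and 26 mm below its top; axes as hook. The grip is 30 mm wide (x), 14 mm thick (y), from 72 to 128 mm above the mouth end; pinch it across its thickness, along y.
- gate (a joint): Angle of the spring gate, a 25 mm steel tongue across the mouth, hinged on the -x prong 12 mm from the mouth end. 0 = shut; up to 1.45 rad = swung inwards, to the crown. A light spring (1 to 5 N on the bar) shuts it; it cannot swing outwards. It flicks shut once the bar is 40 to 48 mm from the mouth end (48 = touching the crown).
- eye_bar (a point): Middle of the eye's top bar (8 mm round steel, 36 mm clear between its legs), 56 mm off the slope along its normal and 131 mm above the bench. Axes: z vertical, x level towards the uphill side of the slope, y level along the bar. The slope is 35 degrees from level; the square approach comes in along its normal, which runs from the bar outwards along (-sin 35, 0, cos 35) in these axes.
- analyser: Fixed white instrument, 240 mm wide, with the hatch and its steel eye on its slope. Origin on the bench below the slope; x level to its back, y along its width, z up. Slope starts 32 mm high at x = -75 mm; eye bar at x = -32 mm. Its head overhangs from x = -18 mm on, 225 to 300 mm above the bench, barring a hand from straight above. Let go, the handle drops downhill and hangs by the gate.
- beaker: Bystander: glass beaker, 64 mm across, 85 mm high, loose. Origin: centre of the underside.
- jar: Bystander: white jar, 60 mm across, 75 mm high, loose. Origin: centre of the underside.
- vialbox: Bystander: cardboard box 50 x 80 x 35 mm, loose. Origin: centre of the underside.
- marker: Bystander: white marker pen 120 x 14 x 12 mm, loose, lying. Origin: centre of the underside.
- dish: Bystander: clear flat dish, 90 mm across, 15 mm high, loose. Origin: centre of the underside.
- vialrack: Bystander: grey rack of vials 70 x 160 mm, 55 mm high, loose. Origin: centre of the underside.
Mind the look-alikes: they are no part of the job. There is more than one size of the hook; the job needs the smallest.

How it is judged (in metres and radians):
On the way, in this order (a step that is already met when the one before it is completed fails the run):
1. the bottle stands upright in the spill tray, let go, while the hook is not yet on the eye (x of bottle in the frame of tray between -0.04 and 0.04 m and y of bottle in the frame of tray between -0.04 and 0.04 m and z of bottle in the frame of tray below 0.012 m and angle between bottle's own z axis and vertical below 0.1 rad and contact force between the fingers and bottle below 0.1 N and not (x of eye_bar in the frame of hook between -0.015 and 0.015 m and y of eye_bar in the frame of hook between -0.022 and 0.022 m and z of eye_bar in the frame of hook between 0.013 and 0.052 m and value of joint gate below 0.12 rad)), for 0.2 s.
2. the eye's bar is inside the hook and the gate is shut behind it (x of eye_bar in the frame of hook between -0.015 and 0.015 m and y of eye_bar in the frame of hook between -0.022 and 0.022 m and z of eye_bar in the frame of hook between 0.013 and 0.052 m and value of joint gate below 0.12 rad and x of bottle in the frame of tray between -0.04 and 0.04 m and y of bottle in the frame of tray between -0.04 and 0.04 m and z of bottle in the frame of tray below 0.012 m and angle between bottle's own z axis and vertical below 0.1 rad), for 0.2 s.
At the end, for the whole second after the job is handed in: The bottle stands upright (within 0.1 rad) on the tray's floor, its axis within 40 mm of the tray's centre along each side; the eye's bar lies inside the hook between gate and crown (bar 13 to 52 mm from the mouth end) with the gate shut (below 0.12 rad); bottle and hook are let go and at rest (all of step 2 and linear speed of bottle below 0.02 m/s and linear speed of hook below 0.05 m/s and angular speed of hook below 0.5 rad/s); the robot touches nothing.
It fails at once if the bottle is tipped by more than about 35 degrees (angle between bottle's own z axis and vertical above 0.6 rad).
It fails at once if the bottle is dropped or knocked: it moves faster than 0.6 m/s while the fingers do not hold it (a fall of about 2 cm) (linear speed of bottle above 0.6 m/s and contact force between the fingers and bottle below 0.1 N).
It fails at once if a bystander on the bench is moved by more than 30 mm (distance of any of beaker, jar, vialbox, marker, dish, vialrack from where it was at the start of the episode above 0.03 m).
It also fails if it takes over 64 s, if anything falls off the work surface, if the arm or the gripper's body presses on something with over 40 N, if the wrist force passes 120 N, or if a joint passes its speed limit or range.

## Working session

There is one attempt and no reset: what is moved stays moved. The work goes in short steps, Python scripts to look and compute and a tool call to move; the robot and the scene stay as the last step left them, time stands still between calls to the robot, and variables do not carry over. Pictures are saved under pics/ and viewed, at most 10 in all, crops included, and the job is handed in when it is done.

Besides the shell and the picture viewer there is one more tool, called by a JSON object that holds its "fn" and its "kwargs". servo_tool: Moves the arm, as the interface text tells. Its arguments: {"type":"object","properties":{"plan":{"type":"array"}},"required":["plan"]}

```bash
mkdir -p pics; cat > h.py <<'E'
import numpy as np, cv2
from scipy.spatial.transform import Rotation as R
from workcell import readout, vision
def cam(n):
    p=vision.camera_params(n)
    K=np.array([[p['fx'],0,p['cx']],[0,p['fy'],p['cy']],[0,0,1]])
    if 'rvec' in p:
        r=R.from_rotvec(np.ravel(p['rvec'])).as_matrix(); t=np.ravel(p['tvec'])
        return K,r,t
    o=readout.get_obs(); T=np.eye(4); T[:3,:3]=R.from_rotvec(o['orientation']).as_matrix(); T[:3,3]=o['ee_pos']
    W=np.linalg.inv(T@np.array(p['hand_eye'])); return K,W[:3,:3],W[:3,3]
def ray(c,uv):
    K,r,t=c; d=r.T@np.linalg.inv(K)@np.array([uv[0],uv[1],1.]); return -r.T@t,d
def onz(c,uv,z):
    o,d=ray(c,uv); return o+d*(z-o[2])/d[2]
def two(c1,uv1,c2,uv2):
    a,d=ray(c1,uv1); b,e=ray(c2,uv2)
    s=np.linalg.lstsq(np.c_[d,-e],b-a,rcond=None)[0]; p,q=a+d*s[0],b+e*s[1]
    return (p+q)/2,np.linalg.norm(p-q)
def proj(c,P):
    K,r,t=c; v=K@(r@np.array(P,float)+t); return v[:2]/v[2]
def snap(n,f):
    c=cam(n); im=vision.get_image(n); cv2.imwrite('pics/'+f+'.png',im[:,:,::-1]); return im,c
E
python3 - <<'E'
from h import *
for n in ['scene','top','wrist']:
    im,c=snap(n,n+'0'); print(n,c[0][0,0],-c[1].T@c[2],c[1][2])
print(readout.get_obs())
E
```

```text
scene 575.4350059426592 [1189.85217373  386.0738798   953.43239131] [-0.57611481 -0.25470348 -0.77667101]
top 473.5190110672203 [ 396.21418959  107.18048754 1034.32354847] [ 0.13977331 -0.0341293  -0.98959518]
wrist 339.1732857089242 [ 99.39684303 622.03510489 382.67606476] [ 0.27049351 -0.07887796 -0.95948503]
{'t': 0.15, 'qpos': array([ 1.27098775e+00,  4.23680422e-01,  1.63048935e+00, -3.92139613e-05,
        1.08862355e+00, -1.89953876e-02]), 'qvel': array([-0.00083638, -0.00134169, -0.00208729,  0.00131702, -0.00027769,
        0.00015452]), 'joint_torque': array([-6.07142993e-04, -5.44979703e+01, -2.73917985e+01,  6.43918337e-02,
        2.04047863e-02, -1.20090203e-05]), 'ee_pos': array([173.09178738, 600.20421308, 302.08064247]), 'orientation': array([-4.39602187e-01, -3.11052550e+00,  1.87066686e-03]), 'ft_force': array([ 0.34788792, -0.56541192, -1.05053051]), 'moment': array([-0.00189479,  0.02320091, -0.0699738 ]), 'grasp_force': 0.0, 'width': 87.7276016780397}
```

View pics/scene0.png

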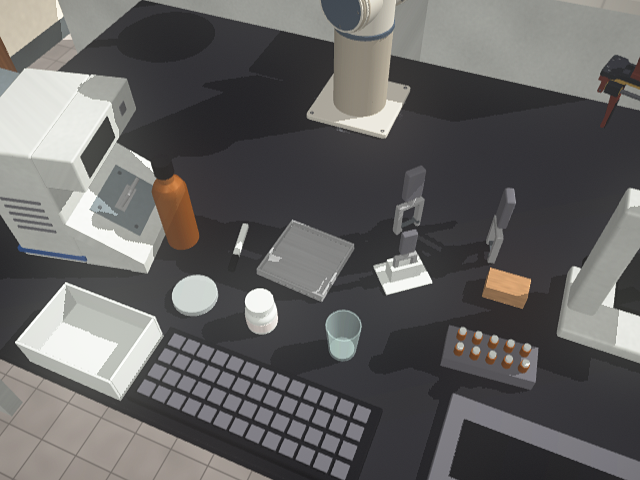

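View pics/top0.png

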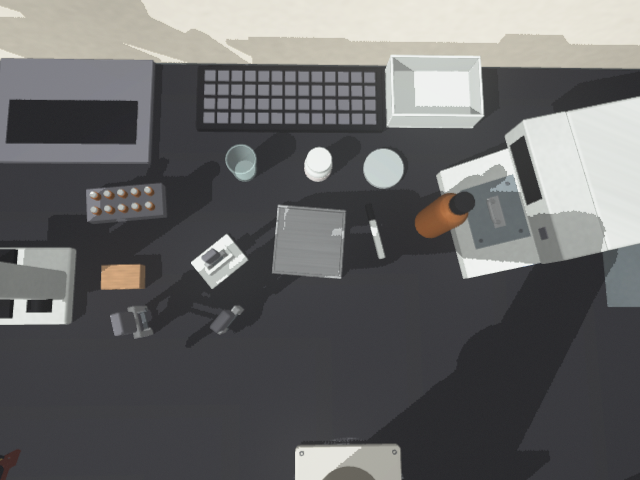

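The scene view shows the bottle in front of the slope (cap near 163,170) and the tray at about (306,258). The smallest handle is in the white stand at about (405,255), with two larger look-alikes nearby. The top view shows the cap at (462,203), the tray at (310,241), the stand at (218,260) and the eye at (497,212). Next I'll take enlarged crops.

```bash
python3 - <<'E'
from h import *
s=cv2.imread('pics/scene0.png');t=cv2.imread('pics/top0.png')
def crop(i,x,y,w,h): 
    return cv2.resize(i[y:y+h,x:x+w],(400,300),interpolation=cv2.INTER_CUBIC)
a=crop(s,360,225,80,60+0);b=crop(t,180,225,80,60)
c=crop(s,80,140,120,90);d=crop(t,420,155,120,90)
cv2.imwrite('pics/comp1.png',np.vstack([np.hstack([a,b]),np.hstack([c,d])]))
ct=cam('top');cs=cam('scene')
print('cap',two(ct,(462,203),cs,(163,163)), onz(ct,(462,203),225))
hs=cv2.cvtColor(t,cv2.COLOR_BGR2HSV)
print('tray',[onz(ct,p,18).round(1) for p in [(277,206),(346,209),(341,278),(273,274)]])
print('stand foot',[onz(ct,p,6).round(1) for p in [(228,235),(247,260),(214,287),(192,263)]])
E
```

```text
cap (array([ 575.46641997, -190.33419702,  216.33655336]), np.float64(1.586144419602763)) [ 573.23307762 -186.40111503  225.        ]
tray [array([610.9, 147.7,  18. ]), array([604.5,  -3.4,  18. ]), array([453.5,   9.7,  18. ]), array([462.5, 155.5,  18. ])]
stand foot [array([548.7, 254.6,   6. ]), array([493.9, 212.5,   6. ]), array([435.8, 282.3,   6. ]), array([487.6, 330.8,   6. ])]
```

View pics/comp1.png

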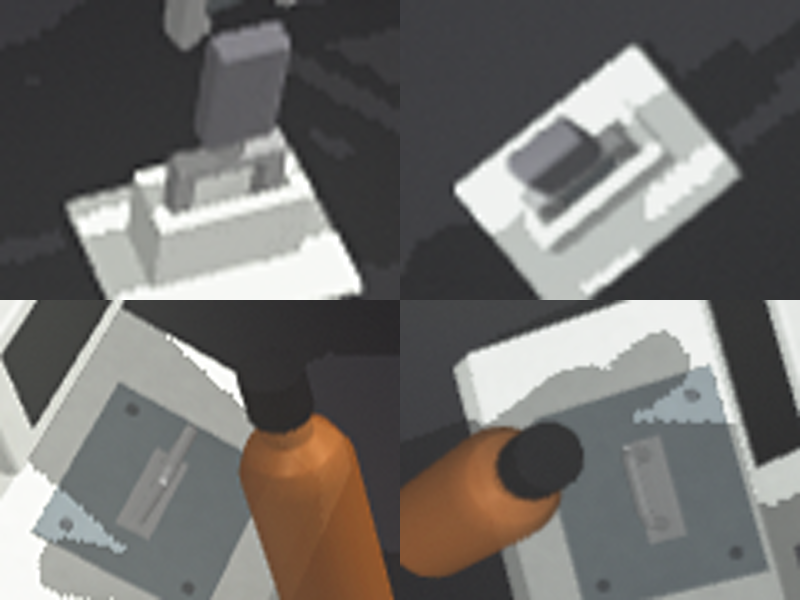

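The crops show the small grey handle in the pocket and the eye plate on the hatch, partly hidden by the bottle. The cap is at (462,203) in the top view, so the bottle is at about (573,-187). I'll move over it now.

{"fn": "servo_tool", "kwargs": {"plan": [[[-1,0,0,1,0,0,0],[-1,0,0,1,0,0,0],[-1,0.3,-0.6,0.7,0,0,0],[-1,0.45,-0.9,0,0,0,-1],[-1,0.45,-0.9,0,0,0,-1]]]}}

```text
t: 0.57
ee_pos: [221.4, 504.4, 412.5]
orientation: [0.712, 3.059, 0.006]
ft_force: [1.5, -1.2, -0.1]
width: 87.7
grasp_force: 0.0
```

{"fn": "servo_tool", "kwargs": {"plan": [[[-1,0.45,-0.9,0,0,0,-1],[-1,0.45,-0.9,0,0,0,-1],[-1,0.45,-0.9,0,0,0,-1],[-1,0.45,-0.9,0,0,0,-1],[-1,0.45,-0.9,0,0,0,-1]]]}}

```text
t: 0.98
ee_pos: [311.4, 322.6, 410.6]
orientation: [1.36, 2.832, -0.0]
ft_force: [0.4, 0.0, -0.2]
width: 87.9
grasp_force: 0.0
```

{"fn": "servo_tool", "kwargs": {"plan": [[[-1,0.45,-0.9,0,0,0,-1],[-1,0.45,-0.9,0,0,0,-1],[-1,0.45,-0.9,0,0,0,-1],[-1,0.45,-0.9,0,0,0,-1],[-1,0.45,-0.9,0,0,0,-1]]]}}

```text
t: 1.4
ee_pos: [401.4, 142.6, 410.8]
orientation: [1.941, 2.47, 0.001]
ft_force: [1.0, 0.5, -0.4]
width: 87.6
grasp_force: 0.0
```

{"fn": "servo_tool", "kwargs": {"plan": [[[-1,0.45,-0.9,0,0,0,0],[-1,0.45,-0.9,0,0,0,0],[-1,0.45,-0.9,0,0,0,0],[-1,0,0,0,0,0,0],[-1,0,0,0,0,0,0]]]}}

```text
t: 1.82
ee_pos: [455.6, 34.7, 410.3]
orientation: [-1.941, -2.469, 0.001]
ft_force: [-0.8, 0.7, -0.6]
width: 87.6
grasp_force: 0.0
```

```bash
python3 - <<'E'
from h import *
im,c=snap('wrist','w1'); o=readout.get_obs(); print(o['t'],o['ee_pos'],R.from_rotvec(o['orientation']).as_matrix().round(3).tolist(),o['qpos'].round(2))
print(proj(c,(573,-187,225)))
# scene silhouette check
t=cv2.imread('pics/scene0.png'); cs=cam('scene')
h=cv2.cvtColor(t,cv2.COLOR_BGR2HSV); m=cv2.inRange(h,(5,150,60),(20,255,255)); m[:, 250:]=0
for z in (40,80,120):
    u,v=proj(cs,(573,-187,z)); xs=np.where(m[int(v)])[0]; print(z,u,v,xs.min(),xs.max(),xs.mean())
E
```

```text
1.8667 [454.99252492  35.99241055 410.32489844] [[-0.238, 0.971, -0.001], [0.971, 0.238, 0.0], [0.001, -0.001, -1.0]] [ 0.05  0.04  1.87  0.    1.23 -0.19]
[381.96896587 464.02233077]
40 183.59309785843558 224.5016641822034 176 196 186.0
80 179.8916048924519 211.74968325714408 173 192 182.5
120 175.98988686886702 198.30790874373724 164 189 176.5
```

View pics/w1.png

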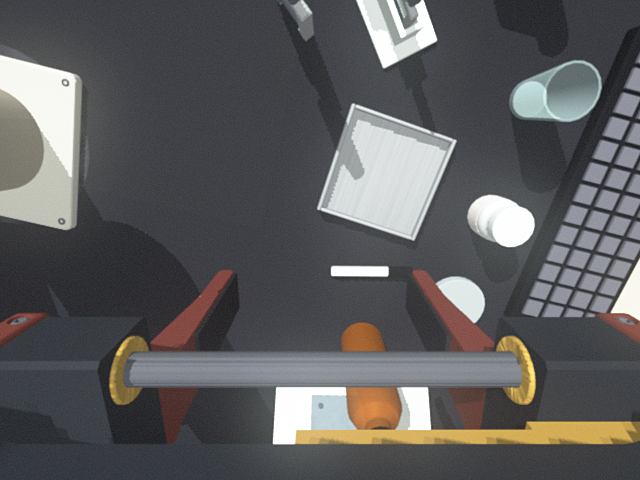

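The wrist view shows the tray at (387,172), and the analyser's front edge is level at row 388, so the jaws already line up with its width. The bottle position agrees in the scene view. I'll go on to the cap, descend and grip.

{"fn": "servo_tool", "kwargs": {"plan": [[[-1,0.42,-0.8,0,0,0,0],[-1,0.42,-0.8,0,0,0,0],[-1,0.42,-0.8,0,0,0,0],[-1,0.42,-0.8,0,0,0,0],[-1,0.42,-0.8,0,0,0,0]]]}}

```text
t: 2.28
ee_pos: [539.6, -122.8, 410.7]
orientation: [-1.932, -2.477, -0.0]
ft_force: [0.5, 0.3, -0.3]
width: 87.4
grasp_force: 0.0
```

{"fn": "servo_tool", "kwargs": {"plan": [[[-1,0.42,-0.8,0,0,0,0],[-1,0.42,-0.8,0,0,0,0],[-1,0,0,-0.5,0,0,0],[-1,0,0,0,0,0,0],[-1,0,0,0,0,0,0]]]}}

```text
t: 2.7
ee_pos: [572.2, -185.6, 389.5]
orientation: [-1.932, -2.473, 0.001]
ft_force: [0.3, -0.1, -0.1]
width: 88.0
grasp_force: 0.0
```

```bash
python3 - <<'E'
from h import *
c0=None
o=readout.get_obs(); print(o['t'],o['ee_pos'])
# tray/stand from w1 pose
p=vision.camera_params('wrist'); K=np.array([[p['fx'],0,p['cx']],[0,p['fy'],p['cy']],[0,0,1]])
T=np.eye(4);T[:3,:3]=[[-0.238,0.971,-0.001],[0.971,0.238,0],[0.001,-0.001,-1]];T[:3,3]=[455,36,410.3]
W=np.linalg.inv(T@np.array(p['hand_eye'])); c=(K,W[:3,:3],W[:3,3])
q=[onz(c,u,18) for u in [(352,104),(456,141),(413,240),(318,209)]]; print(np.round(q,1),np.mean(q,0))
im,c=snap('wrist','w2'); print(proj(c,(573,-187,225)))
E
```

```text
2.7 [ 572.17259939 -185.56166001  389.45286035]
[[465.7 159.5  18. ]
 [613.7 147.9  18. ]
 [601.    1.4  18. ]
 [455.5  13.2  18. ]] [533.95463125  80.50891279  18.        ]
[322.26370248 244.85989177]
```

View pics/w2.png

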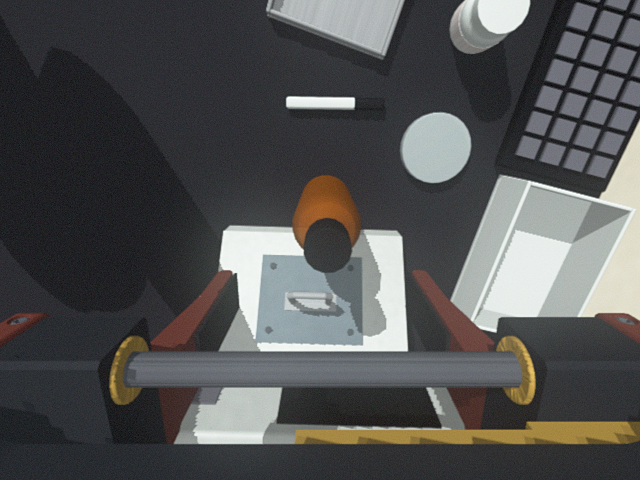

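The cap is at (327,245) against a predicted (322,245), so I'll shift by about 4 mm. The eye is visible at about (311,300). I'll descend and grip.

{"fn": "servo_tool", "kwargs": {"plan": [[[-1,0.1,0,-0.8,0,0,0],[-1,0,0,-0.8,0,0,0],[-1,0,0,-0.8,0,0,0],[-1,0,0,-0.6,0,0,0],[-1,0,0,0,0,0,0]]]}}

```text
t: 3.17
ee_pos: [574.5, -185.0, 267.0]
orientation: [-1.929, -2.471, 0.004]
ft_force: [-0.1, 0.5, 0.6]
width: 88.0
grasp_force: 0.0
```

{"fn": "servo_tool", "kwargs": {"plan": [[[1,0,0,0,0,0,0],[1,0,0,0,0,0,0],[1,0,0,0,0,0,0],[1,0,0,0,0,0,0],[1,0,0,0,0,0,0]]]}}

```text
t: 3.58
ee_pos: [577.3, -187.6, 272.3]
orientation: [1.935, 2.472, 0.001]
ft_force: [-0.5, 0.3, -0.8]
width: 58.2
grasp_force: 0.0
```

{"fn": "servo_tool", "kwargs": {"plan": [[[1,0,0,0,0,0,0],[1,0,0,0,0,0,0],[1,0,0,0,0,0,0],[1,0,0,0,0,0,0],[1,0,0,0,0,0,0]]]}}

```text
t: 4.0
ee_pos: [576.7, -187.6, 270.9]
orientation: [1.936, 2.474, -0.0]
ft_force: [-0.5, 0.3, 2.9]
width: 37.7
grasp_force: 30.0
```

{"fn": "servo_tool", "kwargs": {"plan": [[[1,0,0,0.3,0,0,0],[1,0,0,0.5,0,0,0],[1,-0.05,0.3,0.4,0,0,0],[1,-0.1,0.6,0.1,0,0,0],[1,-0.12,0.8,0,0,0,0]]]}}

```text
t: 4.42
ee_pos: [566.6, -120.3, 324.5]
orientation: [1.937, 2.469, 0.001]
ft_force: [-0.1, -0.1, -4.9]
width: 37.7
grasp_force: 30.0
```

{"fn": "servo_tool", "kwargs": {"plan": [[[1,-0.12,0.8,0,0,0,0],[1,-0.13,0.8,0,0,0,0],[1,-0.13,0.8,0,0,0,0],[1,-0.12,0.8,0,0,0,0],[1,-0.12,0.7,0,0,0,0]]]}}

```text
t: 4.83
ee_pos: [540.3, 38.3, 322.8]
orientation: [-1.935, -2.473, 0.0]
ft_force: [0.6, -0.7, -5.1]
width: 37.4
grasp_force: 30.0
```

{"fn": "servo_tool", "kwargs": {"plan": [[[1,-0.1,0.6,0,0,0,0],[1,-0.06,0.3,0,0,0,0],[1,-0.04,0.15,-0.2,0,0,0],[1,0,0,-0.3,0,0,0],[1,0,0,-0.2,0,0,0]]]}}

```text
t: 5.25
ee_pos: [532.8, 78.2, 293.5]
orientation: [-1.935, -2.474, 0.002]
ft_force: [0.0, -0.4, -4.5]
width: 37.6
grasp_force: 30.0
```

{"fn": "servo_tool", "kwargs": {"plan": [[[1,0,0,-0.15,0,0,0],[1,0,0,-0.1,0,0,0],[1,0,0,0,0,0,0],[1,0,0,0,0,0,0],[1,0,0,0,0,0,0]]]}}

```text
t: 5.67
ee_pos: [533.5, 78.2, 285.0]
orientation: [1.937, 2.473, 0.001]
ft_force: [-0.4, -0.3, -4.5]
width: 37.7
grasp_force: 30.0
```

```bash
python3 - <<'E'
from h import *
im,c=snap('scene','s2'); im2,c2=snap('top','t2'); print(readout.get_obs()['ee_pos'])
a=im[130:310,200:440]; b=im2[140:320,180:420]
cv2.imwrite('pics/comp2.png',cv2.resize(np.hstack([a,b])[:,:,::-1],(800,300)))
E
```

```text
[533.49658821  78.35649835 285.15546953]
```

View pics/comp2.png

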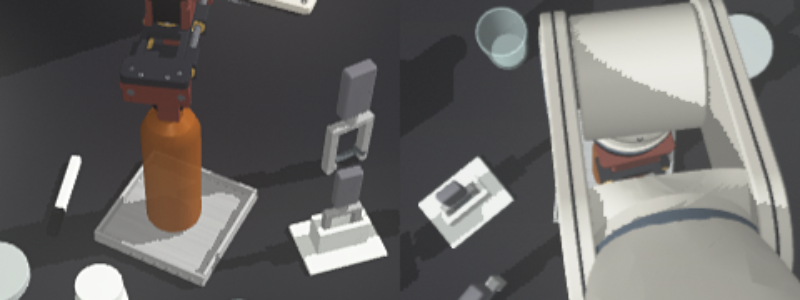

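The bottle is upright over the middle of the tray (about 173,200 in the left crop). I'll lower it the last 9 mm.

{"fn": "servo_tool", "kwargs": {"plan": [[[1,0,0,-0.1,0,0,0],[1,0,0,-0.08,0,0,0],[1,0,0,-0.04,0,0,0],[1,0,0,0,0,0,0],[1,0,0,0,0,0,0]]]}}

```text
t: 6.18
ee_pos: [533.2, 78.6, 275.9]
orientation: [1.936, 2.474, 0.0]
ft_force: [-0.2, 0.6, -2.5]
width: 37.5
grasp_force: 30.0
```

{"fn": "servo_tool", "kwargs": {"plan": [[[1,0,0,-0.02,0,0,0],[1,0,0,0,0,0,0],[0.1,0,0,0,0,0,0],[-1,0,0,0,0,0,0],[-1,0,0,0,0,0,0]]]}}

```text
t: 6.6
ee_pos: [533.4, 78.6, 275.2]
orientation: [1.936, 2.474, 0.001]
ft_force: [-0.0, -0.2, -0.0]
width: 49.1
grasp_force: 0.0
```

{"fn": "servo_tool", "kwargs": {"plan": [[[-1,0,0,0,0,0,0],[-1,0,0,0,0,0,0],[-1,0,0,0,0,0,0],[-1,0,0,0,0,0,0],[-1,0,0,0,0,0,0]]]}}

```text
t: 7.02
ee_pos: [533.1, 78.5, 275.0]
orientation: [-1.936, -2.474, 0.0]
ft_force: [0.5, -0.4, -0.3]
width: 82.7
grasp_force: 0.0
```

{"fn": "servo_tool", "kwargs": {"plan": [[[-1,0,0,0.4,0,0,0],[-1,0,0,1,0,0,0],[-1,0,0,1,0,0,0],[-1,0,0,0.6,0,0,0],[-1,0,0,0,0,0,0]]]}}

```text
t: 7.43
ee_pos: [535.3, 78.8, 401.0]
orientation: [1.932, 2.469, 0.011]
ft_force: [1.8, -0.2, 0.1]
width: 87.9
grasp_force: 0.0
```

```bash
python3 - <<'E'
from h import *
# stand/hook estimates
ct=cam('top');cs=cam('scene')
T=lambda x,y:(180+(x-400)/5,225+y/5); S=lambda x,y:(360+x/5,225+y/5)
print('grip top', onz(ct,T(555,152),134), two(ct,T(555,152),cs,S(248,42)))
f=[onz(ct,T(632,43),6),onz(ct,T(740,175),6),onz(ct,T(455,185),6)]
print(np.round(f,1), 'ctr',(f[1]+f[2])/2)
p=[onz(ct,T(550,245),45),onz(ct,T(663,152),45)]; d=p[1]-p[0]; print('pocket edge',np.round(p,1),np.degrees(np.arctan2(d[1],d[0])),np.linalg.norm(d))
d=f[0]-f[2];print(np.degrees(np.arctan2(d[1],d[0])),np.linalg.norm(d),np.linalg.norm(f[0]-f[1]))
g=[onz(ct,T(512,163),134),onz(ct,T(565,118),134)]; d=g[1]-g[0];print('grip edge',np.degrees(np.arctan2(d[1],d[0])),np.linalg.norm(d))
print(readout.get_obs()['ee_pos'],readout.get_obs()['t'])
E
```

```text
grip top [490.59574243 267.59334132 134.        ] (array([490.91525673, 269.96397296, 127.40846433]), np.float64(2.481772397943776))
[[551.8 258.2   6. ]
 [493.8 210.4   6. ]
 [489.8 333.    6. ]] ctr [491.80291899 271.67584141   6.        ]
pocket edge [[461.2 284.6  45. ]
 [499.8 238.6  45. ]] -49.89839907261243 60.05242970175938
-50.33492903626202 97.199030883186 75.10656925371941
grip edge -48.74369996078197 26.010527795766244
[535.31258998  78.79536637 401.01733836] 7.4333
```

{"fn": "servo_tool", "kwargs": {"plan": [[[-1,-0.185,0.797,0,0,0,0.87],[-1,-0.185,0.797,0,0,0,0.87],[-1,-0.185,0.797,0,0,0,0.87],[-1,-0.185,0.797,0,0,0,0.87],[-1,-0.185,0.797,0,0,0,0.87]]]}}

```text
t: 7.85
ee_pos: [495.3, 239.1, 394.2]
orientation: [-1.429, -2.797, 0.001]
ft_force: [0.3, 0.1, 0.4]
width: 87.9
grasp_force: 0.0
```

{"fn": "servo_tool", "kwargs": {"plan": [[[-1,-0.185,0.797,0,0,0,0.87],[-1,0,0,-0.9,0,0,0],[-1,0,0,-0.9,0,0,0],[-1,0,0,-0.6,0,0,0],[-1,0,0,0,0,0,0]]]}}

```text
t: 8.27
ee_pos: [485.8, 268.6, 293.2]
orientation: [-1.324, -2.842, 0.013]
ft_force: [-1.7, -1.3, -0.2]
width: 88.1
grasp_force: 0.0
```

```bash
python3 - <<'E'
from h import *
im,c=snap('wrist','w3'); o=readout.get_obs(); print(o['ee_pos'],R.from_rotvec(o['orientation']).as_matrix().round(3).tolist())
print(proj(c,(491,270,134)))
import os
ct=cam('top');cs=cam('scene')
# empty-hatch images for eye measure
a=vision.get_image('scene');b=vision.get_image('top')
cv2.imwrite('pics/s3.png',a[:,:,::-1]);cv2.imwrite('pics/t3.png',b[:,:,::-1])
r=lambda i,x,y,w,h,s:cv2.resize(i[y:y+h,x:x+w,::-1],s,interpolation=cv2.INTER_CUBIC)
w=r(im,200,60,240,180,(400,300)); 
cv2.imwrite('pics/comp3.png',np.vstack([np.hstack([w,r(im,0,0,640,480,(400,300))]),np.hstack([r(a,80,150,100,75,(400,300)),r(b,440,165,100,75,(400,300))])]))
E
```

```text
[487.16813518 269.13395281 296.11233184] [[-0.643, 0.766, -0.006], [0.766, 0.643, -0.003], [0.001, -0.007, -1.0]]
[329.63206141 247.48322677]
```

View pics/comp3.png

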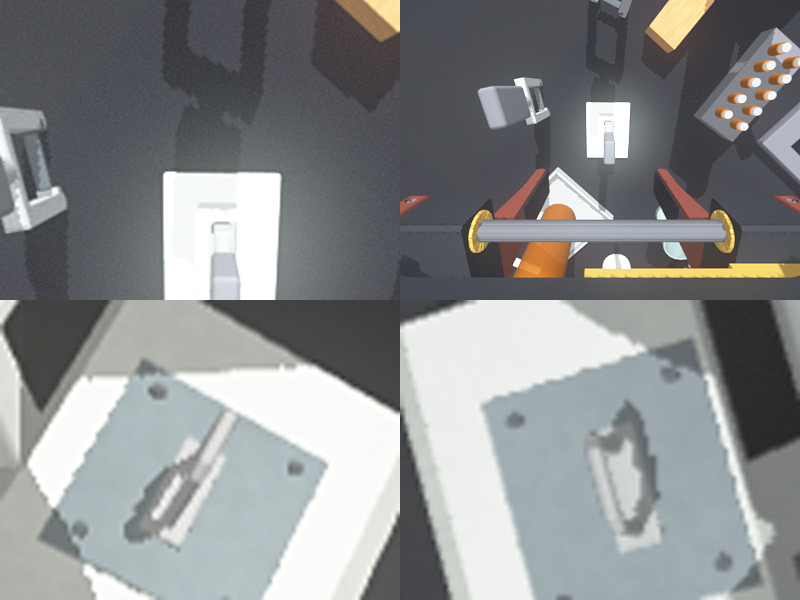

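The grip's top is at about (333,250) in the wrist view against a predicted (330,247), and it lines up with the jaws. The hatch and eye are now clear. I'll grip the handle and zoom in on the eye.

{"fn": "servo_tool", "kwargs": {"plan": [[[-1,0.13,0.05,-0.7,0,0,0],[-1,0,0,-0.8,0,0,0],[-1,0,0,-0.8,0,0,0],[-1,0,0,-0.6,0,0,0],[-1,0,0,-0.25,0,0,0]]]}}

```text
t: 8.83
ee_pos: [494.0, 271.5, 172.0]
orientation: [-1.328, -2.846, 0.001]
ft_force: [-1.1, -0.2, 0.4]
width: 87.6
grasp_force: 0.0
```

{"fn": "servo_tool", "kwargs": {"plan": [[[-1,0,0,0,0,0,0],[1,0,0,0,0,0,0],[1,0,0,0,0,0,0],[1,0,0,0,0,0,0],[1,0,0,0,0,0,0]]]}}

```text
t: 9.25
ee_pos: [494.7, 272.2, 174.7]
orientation: [1.327, 2.846, 0.004]
ft_force: [-0.5, 0.1, -0.1]
width: 64.4
grasp_force: 0.0
```

{"fn": "servo_tool", "kwargs": {"plan": [[[1,0,0,0,0,0,0],[1,0,0,0,0,0,0],[1,0,0,0,0,0,0],[1,0,0,0,0,0,0],[1,0,0,0,0,0,0]]]}}

```text
t: 9.67
ee_pos: [494.0, 271.8, 173.1]
orientation: [-1.327, -2.847, 0.0]
ft_force: [0.8, 0.7, -0.1]
width: 31.0
grasp_force: 0.0
```

{"fn": "servo_tool", "kwargs": {"plan": [[[1,0,0,0,0,0,0],[1,0,0,0,0,0,0],[1,0,0,0,0,0,0],[1,0,0,0,0,0,0],[1,0,0,0,0,0,0]]]}}

```text
t: 10.08
ee_pos: [493.9, 271.8, 173.0]
orientation: [-1.327, -2.847, 0.0]
ft_force: [0.2, -0.5, 0.9]
width: 13.8
grasp_force: 30.0
```

```bash
python3 - <<'E'
from h import *
a=cv2.imread('pics/s3.png');b=cv2.imread('pics/t3.png');w=cv2.imread('pics/w2.png')
r=lambda i,x,y,ww,hh:cv2.resize(i[y:y+hh,x:x+ww],(400,300),interpolation=cv2.INTER_CUBIC)
cv2.imwrite('pics/comp4.png',np.vstack([np.hstack([r(a,100,172,48,36),r(b,476,190,48,36)]),np.hstack([r(w,270,275,80,60),r(w,210,220,208,156)])]))
E
```

```text
(no output)
```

View pics/comp4.png

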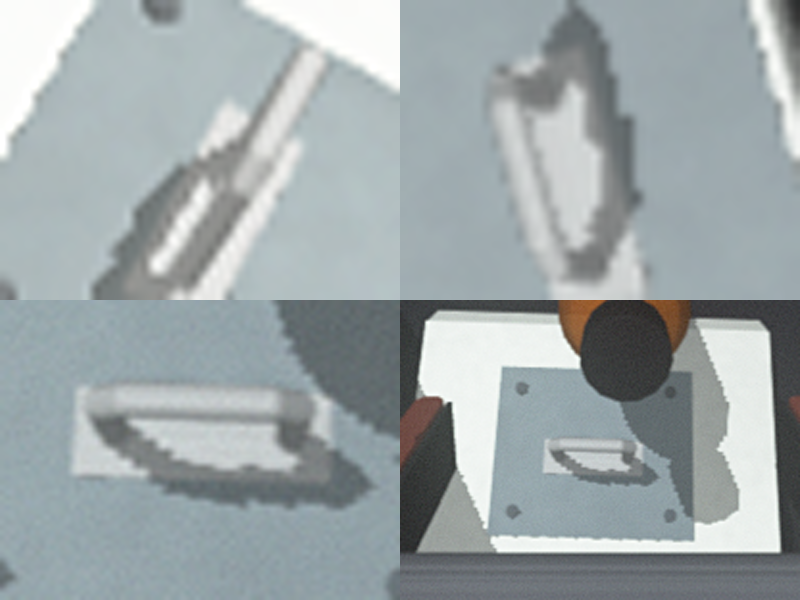

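The bar is clear in all three views: w2 centre about (310,295), top about (491,212) and scene about (133,186). I'll triangulate it.

```bash
python3 - <<'E'
from h import *
p=vision.camera_params('wrist'); K=np.array([[p['fx'],0,p['cx']],[0,p['fy'],p['cy']],[0,0,1]])
T=np.eye(4);T[:3,:3]=R.from_rotvec([-1.932,-2.473,.001]).as_matrix();T[:3,3]=[572.17,-185.56,389.45]
W=np.linalg.inv(T@np.array(p['hand_eye'])); cw=(K,W[:3,:3],W[:3,3])
ct=cam('top');cs=cam('scene')
w=lambda x,y:(270+x/5,275+y/5); t=lambda x,y:(476+x/8.333,190+y/8.333); s=lambda x,y:(100+x/8.333,172+y/8.333); w4=lambda x,y:(210+x*.52,220+y*.52)
ang=lambda a,b:np.degrees(np.arctan2(*(b-a)[[1,0]]))
def rep(n,a,b): print(n,a.round(1),b.round(1),'mid',((a+b)/2).round(1),'L',np.linalg.norm(a-b).round(1),'ang',ang(a,b).round(1))
rep('w',onz(cw,w(88,99),131),onz(cw,w(312,106),131))
rep('t',onz(ct,t(150,280),131),onz(ct,t(105,85),131))
rep('s',onz(cs,s(318,50),131),onz(cs,s(237,190),131))
W_=w(200,102.5)
print(two(cw,W_,ct,t(127.5,182)),two(cw,W_,cs,s(277,120)),two(ct,t(127.5,182),cs,s(277,120)))
# slope front edge z=32 and hatch edge
rep('front',onz(cw,w4(25,20),32),onz(cw,w4(370,31),32))
o=readout.get_obs();print(o['qpos'].round(2))
E
```

```text
w [ 557.4 -281.8  131. ] [ 605.6 -271.5  131. ] mid [ 581.5 -276.7  131. ] L 49.2 ang 12.1
t [ 552.7 -281.9  131. ] [ 599.6 -273.9  131. ] mid [ 576.1 -277.9  131. ] L 47.6 ang 9.7
s [ 561.4 -281.1  131. ] [ 608.7 -272.2  131. ] mid [ 585.1 -276.6  131. ] L 48.1 ang 10.7
(array([ 584.4210662 , -295.60279716,   91.0358536 ]), np.float64(1.2189865838545375)) (array([ 582.1008917 , -279.56915062,  126.4600853 ]), np.float64(1.3015542640363917)) (array([ 578.47586171, -283.0551408 ,  121.56286606]), np.float64(2.0912096070670434))
front [ 453.9 -260.2   32. ] [ 689.6 -209.5   32. ] mid [ 571.8 -234.8   32. ] L 241.1 ang 12.2
[ 0.48  0.52  1.85  0.    0.78 -0.22]
```

All the views agree: bar at (581,-277,131) with yaw 12.2°. The front edge measures 241 mm against 240, and its midpoint plus 43 mm uphill gives the same bar point. I'll lift the handle out and carry it high over the bottle.

{"fn": "servo_tool", "kwargs": {"plan": [[[1,0,0,0.3,0,0,0],[1,0,0,0.7,0,0,0],[1,0,0,1,0,0,0],[1,0,0,1,0,0,0],[1,0,0,1,0,0,0]]]}}

```text
t: 10.5
ee_pos: [493.4, 271.5, 335.4]
orientation: [-1.327, -2.847, 0.001]
ft_force: [1.0, 0.1, -1.2]
width: 14.2
grasp_force: 30.0
```

{"fn": "servo_tool", "kwargs": {"plan": [[[1,0,0,1,0,0,0],[1,0,0,1,0,0,0],[1,0,0,0.4,0,0,0],[1,0.13,-0.9,0,0,0,-0.46],[1,0.13,-0.9,0,0,0,-0.46]]]}}

```text
t: 10.92
ee_pos: [504.3, 200.2, 431.7]
orientation: [1.437, 2.791, 0.005]
ft_force: [0.5, -0.7, -1.7]
width: 14.3
grasp_force: 30.0
```

{"fn": "servo_tool", "kwargs": {"plan": [[[1,0.13,-0.9,0,0,0,-0.46],[1,0.13,-0.9,0,0,0,-0.46],[1,0.13,-0.9,0,0,0,-0.46],[1,0.13,-0.9,0,0,0,-0.46],[1,0.13,-0.9,0,0,0,-0.46]]]}}

```text
t: 11.33
ee_pos: [529.8, 18.1, 430.0]
orientation: [1.715, 2.632, 0.0]
ft_force: [1.3, -0.0, -1.0]
width: 13.8
grasp_force: 30.0
```

{"fn": "servo_tool", "kwargs": {"plan": [[[1,0.13,-0.9,0,0,0,-0.46],[1,0.13,-0.9,0,0,0,-0.46],[1,0.13,-0.9,0,0,0,-0.46],[1,0.13,-0.9,0,0,0,-0.46],[1,0.13,-0.9,0,0,0,-0.46]]]}}

```text
t: 11.75
ee_pos: [555.9, -162.0, 430.0]
orientation: [1.971, 2.446, 0.0]
ft_force: [1.1, 0.7, -0.7]
width: 13.8
grasp_force: 30.0
```

{"fn": "servo_tool", "kwargs": {"plan": [[[1,0,0,-0.4,-0.85,-0.185,0],[1,0,0,-0.4,-0.85,-0.185,0],[1,0,0,-0.4,-0.85,-0.185,0],[1,0,0,-0.4,-0.85,-0.185,0],[1,0,0,0,0,0,0]]]}}

```text
t: 12.17
ee_pos: [554.1, -159.0, 362.1]
orientation: [1.812, 2.258, -0.284]
ft_force: [-1.1, -0.4, -2.2]
width: 13.9
grasp_force: 30.0
```

{"fn": "servo_tool", "kwargs": {"plan": [[[1,0,0,-0.4,-0.85,-0.185,0],[1,0,0,-0.4,-0.85,-0.185,0],[1,0,0,-0.4,-0.85,-0.185,0],[1,0,0,-0.4,-0.85,-0.185,0],[1,0,0,0,0,0,0]]]}}

```text
t: 12.58
ee_pos: [554.7, -159.4, 298.6]
orientation: [1.643, 2.047, -0.522]
ft_force: [-1.6, 0.5, -1.5]
width: 13.8
grasp_force: 30.0
```

{"fn": "servo_tool", "kwargs": {"plan": [[[1,0,0,0,0,0,0],[1,0,0,0,0,0,0]]]}}

```text
t: 12.75
ee_pos: [557.2, -160.5, 302.7]
orientation: [1.645, 2.043, -0.514]
ft_force: [0.4, -0.6, -0.8]
width: 14.1
grasp_force: 30.0
```

```bash
cat > chk.py <<'E'
from h import *
o=readout.get_obs(); M=R.from_rotvec(o['orientation']).as_matrix(); e=np.array(o['ee_pos'])
a=np.radians(12.2); up=np.array([np.sin(a),-np.cos(a),0]); b=np.array([np.cos(a),np.sin(a),0]); n=-np.sin(np.radians(35))*up+np.cos(np.radians(35))*np.array([0,0,1])
u=np.cross(b,n); bar=np.array([581,-277,131.])
print(o['t'],e.round(1),'zerr b,u',(M[:,2]@b).round(3),(M[:,2]@u).round(3),'y.b',(M[:,1]@b).round(3),'y.u',(M[:,1]@u).round(3),'q',o['qpos'].round(2))
d=e-bar; print('off b,u,n',(d@b).round(1),(d@u).round(1),(d@n).round(1),'u',u.round(3),'n',n.round(3))
E
python3 - <<'E'
from chk import *
mouth=e+167*M[:,2]; print('mouth',mouth.round(1))
im,c=snap('wrist','w5');im2,c2=snap('scene','s5');im3,c3=snap('top','t5')
for nm,cc in(('w',c),('s',c2),('t',c3)): print(nm,[proj(cc,p).round(1).tolist() for p in (bar-22*b,bar+22*b,mouth-23*M[:,0],mouth+23*M[:,0])])
r=lambda i,x,y,ww,hh:cv2.resize(i[y:y+hh,x:x+ww,::-1],(400,300),interpolation=cv2.INTER_CUBIC)
cv2.imwrite('pics/comp5.png',np.vstack([np.hstack([r(im2,80,120,120,90),r(im3,420,150,120,90)]),np.hstack([r(im,0,0,640,480),r(im,240,200,160,120)])]))
E
```

```text
12.75 [ 557.2 -160.5  302.7] zerr b,u 0.002 -0.005 y.b 1.0 y.u -0.002 q [-0.08  0.34  1.87 -0.77  0.89  0.19]
off b,u,n 1.4 1.1 208.9 u [ 0.173 -0.801  0.574] n [-0.121  0.561  0.819]
mouth [ 577.5 -253.3  165.4]
w [[294.4, 227.9], [344.1, 228.0], [321.0, 270.1], [321.0, 212.8]]
s [[138.5, 177.3], [130.2, 192.7], [130.2, 168.6], [151.7, 180.5]]
t [[493.6, 220.2], [487.7, 198.7], [498.3, 204.0], [473.8, 211.0]]
```

View pics/comp5.png

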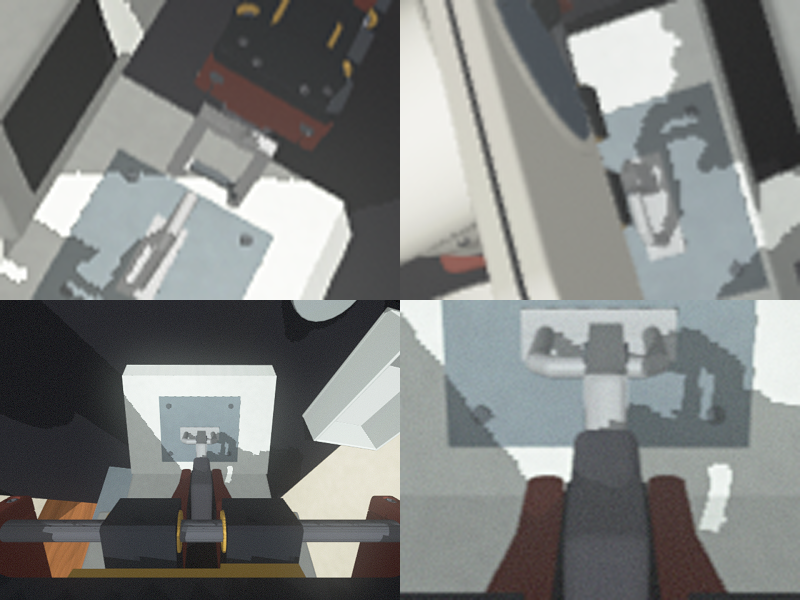

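The scene and wrist views show the mouth square above the bar. In the wrist view the bar runs (292,225) to (348,225) against a predicted row of 228, so I'll shift about 2.5 mm downhill. Then I'll push along the normal.

{"fn": "servo_tool", "kwargs": {"plan": [[[1,0.026,-0.118,-0.281,0,0,0],[1,0.036,-0.168,-0.246,0,0,0],[1,0.036,-0.168,-0.246,0,0,0],[1,0.036,-0.168,-0.246,0,0,0],[1,0.036,-0.168,-0.246,0,0,0]]]}}

```text
t: 13.32
ee_pos: [563.1, -192.7, 249.1]
orientation: [1.643, 2.044, -0.517]
ft_force: [-0.6, 2.4, 1.0]
width: 13.8
grasp_force: 30.0
```

{"fn": "servo_tool", "kwargs": {"plan": [[[1,0,0,0,0,0,0],[1,0.024,-0.112,-0.164,0,0,0],[1,0.024,-0.112,-0.164,0,0,0],[1,0.012,-0.056,-0.082,0,0,0],[1,0,0,0,0,0,0]]]}}

```text
t: 13.73
ee_pos: [565.3, -203.5, 233.2]
orientation: [1.643, 2.044, -0.518]
ft_force: [-0.1, -0.7, -0.1]
width: 14.1
grasp_force: 30.0
```

```bash
python3 -c "
from chk import *
print(o['ft_force'])"
```

```text
13.7333 [ 565.3 -203.5  233.2] zerr b,u -0.0 -0.004 y.b 1.0 y.u -0.004 q [-0.16  0.46  1.88 -0.88  0.76  0.27]
off b,u,n 0.2 -3.0 126.8 u [ 0.173 -0.801  0.574] n [-0.121  0.561  0.819]
[-0.06477531 -0.74868929 -0.14827838]
```

{"fn": "servo_tool", "kwargs": {"plan": [[[1,0.009,-0.042,-0.061,0,0,0],[1,0.009,-0.042,-0.061,0,0,0],[1,0,0,0,0,0,0]]]}}

```text
t: 13.98
ee_pos: [566.3, -206.5, 229.0]
orientation: [1.643, 2.043, -0.516]
ft_force: [0.1, 0.1, -1.4]
width: 13.9
grasp_force: 30.0
```

{"fn": "servo_tool", "kwargs": {"plan": [[[1,0.006,-0.028,-0.041,0,0,0],[1,0,0,0,0,0,0]]]}}

```text
t: 14.15
ee_pos: [566.5, -207.5, 227.5]
orientation: [1.643, 2.043, -0.516]
ft_force: [0.1, -0.4, -0.8]
width: 13.5
grasp_force: 30.0
```

```bash
python3 - <<'E'
from chk import *
print(o['ft_force'])
im,c=snap('wrist','w6');im2,c2=snap('scene','s6')
r=lambda i,x,y,ww,hh:cv2.resize(i[y:y+hh,x:x+ww,::-1],(400,300),interpolation=cv2.INTER_CUBIC)
cv2.imwrite('pics/comp6.png',np.hstack([r(im2,100,140,80,60),r(im,240,200,160,120)]))
E
```

```text
14.15 [ 566.5 -207.5  227.5] zerr b,u 0.001 -0.004 y.b 1.0 y.u -0.003 q [-0.17  0.47  1.88 -0.89  0.75  0.28]
off b,u,n 0.5 -2.8 119.8 u [ 0.173 -0.801  0.574] n [-0.121  0.561  0.819]
[ 0.05167662 -0.41009875 -0.76987858]
```

{"fn": "servo_tool", "kwargs": {"plan": [[[1,0.005,-0.021,-0.031,0,0,0],[1,0,0,0,0,0,0]]]}}

```text
t: 14.42
ee_pos: [566.9, -208.1, 226.9]
orientation: [1.642, 2.043, -0.516]
ft_force: [-2.4, 6.3, 5.2]
width: 14.0
grasp_force: 30.0
```

{"fn": "servo_tool", "kwargs": {"plan": [[[1,0.005,-0.021,-0.031,0,0,0],[1,0,0,0,0,0,0]]]}}

```text
t: 14.58
ee_pos: [566.9, -208.2, 226.6]
orientation: [1.643, 2.042, -0.516]
ft_force: [-6.6, 13.7, 16.2]
width: 14.1
grasp_force: 30.0
```

The crown is touching the bar at about 22 N. Before letting go, I'll tug back gently to check that the gate holds.

{"fn": "servo_tool", "kwargs": {"plan": [[[1,-0.03,0.14,0.205,0,0,0],[1,-0.03,0.14,0.205,0,0,0],[1,-0.012,0.056,0.082,0,0,0],[1,0,0,0,0,0,0],[1,0,0,0,0,0,0]]]}}

```text
t: 15.0
ee_pos: [564.2, -195.6, 245.1]
orientation: [1.642, 2.043, -0.516]
ft_force: [0.5, -0.4, -1.6]
width: 13.7
grasp_force: 30.0
```

{"fn": "servo_tool", "kwargs": {"plan": [[[1,-0.009,0.042,0.061,0,0,0],[1,-0.009,0.042,0.061,0,0,0],[1,0,0,0,0,0,0]]]}}

```text
t: 15.25
ee_pos: [563.4, -192.3, 249.8]
orientation: [1.643, 2.043, -0.516]
ft_force: [-0.7, -0.2, -1.1]
width: 14.2
grasp_force: 30.0
```

{"fn": "servo_tool", "kwargs": {"plan": [[[1,-0.006,0.028,0.041,0,0,0],[1,0,0,0,0,0,0]]]}}

```text
t: 15.42
ee_pos: [563.1, -191.2, 251.4]
orientation: [1.643, 2.043, -0.516]
ft_force: [-0.0, 0.3, -1.9]
width: 14.0
grasp_force: 30.0
```

{"fn": "servo_tool", "kwargs": {"plan": [[[1,-0.006,0.028,0.041,0,0,0],[1,0,0,0,0,0,0]]]}}

```text
t: 15.58
ee_pos: [562.8, -190.5, 252.2]
orientation: [1.642, 2.044, -0.517]
ft_force: [3.5, -7.5, -10.1]
width: 14.2
grasp_force: 30.0
```

```bash
python3 -c "
from chk import *
print(o['ft_force'],o['ft_force']@n)"
```

```text
15.5833 [ 562.8 -190.5  252.2] zerr b,u 0.0 -0.004 y.b 1.0 y.u -0.004 q [-0.14  0.43  1.88 -0.85  0.8   0.24]
off b,u,n 0.5 -2.9 150.0 u [ 0.173 -0.801  0.574] n [-0.121  0.561  0.819]
[  3.5344503   -7.54568371 -10.08844829] -12.9226687967775
```

The gate holds: a 13 N stop with the bar near the mouth. I'll slacken, release and retract along the normal.

{"fn": "servo_tool", "kwargs": {"plan": [[[1,0.006,-0.028,-0.041,0,0,0],[-0.4,0,0,0,0,0,0],[-1,0,0,0,0,0,0],[-1,0,0,0,0,0,0],[-1,0,0,0,0,0,0]]]}}

```text
t: 16.0
ee_pos: [563.2, -191.2, 251.6]
orientation: [1.642, 2.043, -0.516]
ft_force: [-0.9, -0.1, 0.4]
width: 37.2
grasp_force: 0.0
```

{"fn": "servo_tool", "kwargs": {"plan": [[[-1,0,0,0,0,0,0],[-1,0,0,0,0,0,0],[-1,-0.036,0.168,0.246,0,0,0],[-1,-0.072,0.336,0.492,0,0,0],[-1,-0.072,0.336,0.492,0,0,0]]]}}

```text
t: 16.42
ee_pos: [555.3, -157.1, 300.9]
orientation: [1.644, 2.044, -0.518]
ft_force: [0.4, -0.4, 0.5]
width: 70.3
grasp_force: 0.0
```

{"fn": "servo_tool", "kwargs": {"plan": [[[-1,-0.084,0.392,0.574,0,0,0],[-1,-0.084,0.392,0.574,0,0,0],[-1,0,0,0.6,0,0,0],[-1,0,0,0.6,0,0,0],[-1,0,0,0,0,0,0]]]}}

```text
t: 16.83
ee_pos: [550.7, -125.5, 400.3]
orientation: [1.64, 2.038, -0.508]
ft_force: [0.5, -0.6, -0.0]
width: 87.7
grasp_force: 0.0
```

{"fn": "servo_tool", "kwargs": {"plan": [[[-1,0,0,0,0,0,0],[-1,0,0,0,0,0,0],[-1,0,0,0,0,0,0],[-1,0,0,0,0,0,0],[-1,0,0,0,0,0,0]]]}}

```text
t: 17.25
ee_pos: [548.8, -126.3, 393.3]
orientation: [1.643, 2.045, -0.518]
ft_force: [0.3, -0.2, 0.5]
width: 87.4
grasp_force: 0.0
```

{"fn": "servo_tool", "kwargs": {"plan": [[[-1,0,0,0,0,0,0],[-1,0,0,0,0,0,0],[-1,0,0,0,0,0,0],[-1,0,0,0,0,0,0],[-1,0,0,0,0,0,0]]]}}

```text
t: 17.67
ee_pos: [549.2, -126.3, 394.3]
orientation: [1.643, 2.043, -0.516]
ft_force: [-0.8, 0.7, -0.4]
width: 87.9
grasp_force: 0.0
```

{"fn": "servo_tool", "kwargs": {"plan": [[[-1,0,0,0,0,0,0],[-1,0,0,0,0,0,0],[-1,0,0,0,0,0,0],[-1,0,0,0,0,0,0],[-1,0,0,0,0,0,0]]]}}

```text
t: 18.08
ee_pos: [549.1, -126.3, 394.4]
orientation: [1.643, 2.043, -0.516]
ft_force: [0.2, 0.6, 0.6]
width: 87.6
grasp_force: 0.0
```

```bash
python3 - <<'E'
from chk import *
print(o['ft_force'])
im,c=snap('wrist','w7');im2,c2=snap('scene','s7')
r=lambda i,x,y,ww,hh:cv2.resize(i[y:y+hh,x:x+ww,::-1],(400,300),interpolation=cv2.INTER_CUBIC)
cv2.imwrite('pics/comp7.png',np.vstack([np.hstack([r(im2,80,130,120,90),r(im,220,140,200,150)]),np.hstack([r(im2,160,120,280,210),r(im,0,0,640,480)])]))
E
```

```text
18.0833 [ 549.1 -126.3  394.4] zerr b,u 0.001 -0.004 y.b 1.0 y.u -0.003 q [-0.02  0.21  1.81 -0.68  1.08  0.08]
off b,u,n 0.7 24.9 304.1 u [ 0.173 -0.801  0.574] n [-0.121  0.561  0.819]
[0.16438031 0.61092347 0.64291512]
```

View pics/comp7.png

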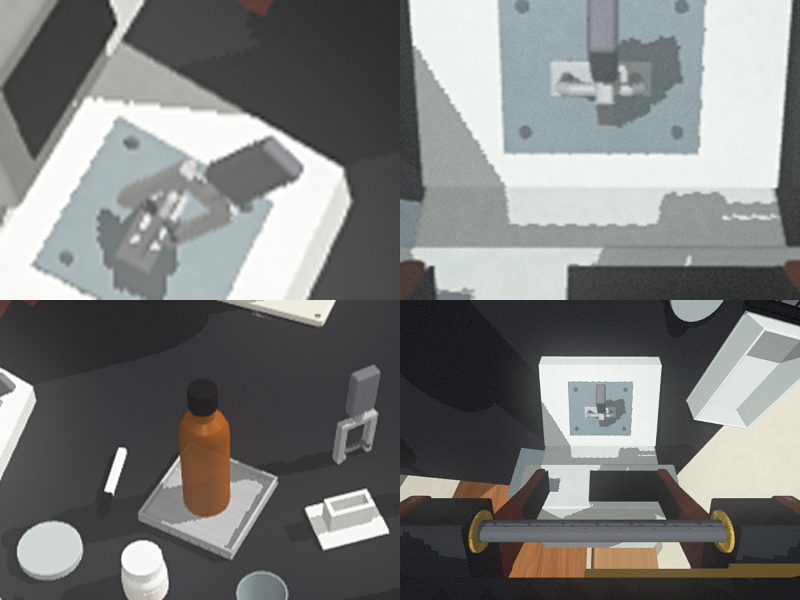

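The handle hangs on the eye with the bar inside it, the bottle stands upright in the tray, and the stand is empty. I'll confirm everything is still, then hand in.

{"fn": "servo_tool", "kwargs": {"plan": [[[-1,0,0,0,0,0,0],[-1,0,0,0,0,0,0],[-1,0,0,0,0,0,0],[-1,0,0,0,0,0,0],[-1,0,0,0,0,0,0]]]}}

```text
t: 18.6
ee_pos: [549.2, -126.3, 394.4]
orientation: [1.643, 2.043, -0.516]
ft_force: [0.1, 0.0, -0.1]
width: 87.8
grasp_force: 0.0
```

```bash
python3 - <<'E'
from h import *
from workcell import close_job
a=cv2.imread('pics/s7.png')[:,:,::-1].astype(int); b=vision.get_image('scene').astype(int)
d=np.abs(a-b)[130:220,80:200].max(2); print((d>40).sum())
if (d>40).sum()<20: print(close_job())
E
```

```text
0
the job is handed in; nothing more can be done
None
```

The job is handed in: the bottle stands upright in the spill tray and the handle hangs on the hatch's eye, its gate having held a 13 N tug; the hand-in returned no verdict.

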